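Slide the crumb tray back into the toaster

TASK

The toaster's crumb tray has been emptied: slide it back into its bay at the foot of the toaster until its front plate closes flush against the end of the toaster all round, then let go of it. The rails inside cannot be seen, so feel for their side walls and line the tray up with them; never force it, as the toaster must not be shoved, and leave the crockery and other things on the counter undisturbed.

Things in the scene. Friction and masses are not known exactly. Their poses are not given: they have to be found in the camera images.
- toaster: Two-slice toaster, steel flanks and black ends, 300 long (its x) x 180 wide (y) x 195 high, on the counter (all sizes here in mm). Origin: centre of its footprint at counter height, z up. The crumb-tray bay opens at the foot of its -x end, the end without lever and dial; the tray goes in along the toaster's +x. It counts as shoved if pressed with more than 40 N.
- bay_mouth (a point): Middle of the bay's mouth, in the plane of the toaster's -x end face, 14 mm above the counter (height of the bay's floor); same axes as the toaster, x points into the bay. The mouth is a recess 140 wide, centred here, from 10 to 40 above the counter; 40 is the ceiling all the way in.
- bay_inside (a point): Point 15 mm behind the mouth, same axes: here begins (after a short up-ramp) the hidden steel chassis in which the tray runs: a floor 14 above the counter and two upright side rails, parallel to x, 113 apart inside, 245 deep. It hangs loosely in the shell: the rails' centre line lies anywhere within 10 either side of this point in y, fixed during a run and unseen: feel for it.
- tray_grip (a point): Centre of the crumb tray's black pull, 17 mm above the tray's underside. The pull is a block 42 long (x) x 28 wide (y) x 24 high; pinch it across its width. Axes: x points from the pull to the tray's nose (the way it goes in), z up. The nose is 210 ahead of this point. At the start the tray lies flat on the counter.
- tray_plate (a point): Middle of the back face of the tray's black front plate, at the height of the tray's underside, 25 mm ahead of the pull's centre; same axes. Plate 162 wide x 30 high x 4 thick; when home its back lies on the toaster's end face. Ahead of it: aluminium pan 185 long, 110 wide, 18 high; its nose is a tongue 84 wide and 24 long, behind it steep shoulders widen to 110 within 6. Tray about 140 to 220 g.
- jam_jar: Jam jar with a red lid, 68 mm across, 95 high; origin at the centre of its underside. Leave alone.
- mug: Blue mug, 84 mm across plus handle, 90 high; origin at the centre of its underside. Leave alone.
- butter_dish: Covered butter dish, 190 mm (its x) x 115 x 73 high; origin at the centre of its underside. Leave alone.
- sugar_pot: White lidded sugar pot, 80 mm across, 86 high; origin at the centre of its underside. Leave alone.
- crumb_brush: Small wooden crumb brush, about 215 mm long (its x) x 55 wide x 22 high, lying on the counter; origin at counter height under the handle's front part. Leave alone.

How it is judged:
By the outcome, as a careful person would: the job done as asked, in the order asked, and still so for the second after the job is handed in, with the robot touching nothing.
It also fails if it takes over 48 s, if anything falls off the work surface, if the arm or the gripper's body presses on something with over 40 N, if the wrist force passes 120 N, or if a joint passes its speed limit or range.

ROBOT

A 7-joint arm with a two-finger parallel gripper is mounted at the origin on the work surface. World frame = base frame: x ahead of the robot, y to its left, z up, the work surface at z = 0. Lengths are in m, angles in rad, forces in N, time in s.
With the tool pointing down it reaches from about 0.425 to 0.95 m from the base axis. Payload 4.7 kg.
Tool frame: the origin (TCP) lies on the centre line of the jaws, within the pads' length; the fingertips stand 22 mm ahead of it and the grasp point (between the pads) lies 3 mm ahead of it; z points along the fingers, y is the line along which they close (so a half turn about z gives the same grasp; the last joint's range is limited). The gripper opens to 85 mm and grips with 20 to 120 N. Pads are 22 mm wide; open, the fingers measure 114 mm over their backs; the gripper's body (76 mm by 85 mm) begins 54 mm behind the grasp point. The pads swing forward as they close: fully open they stand 13 mm farther back than shut.
Start: joints at [-1.14, 0.469, -0.049, 1.532, 0.024, 1.141, -0.082], TCP at [0.3, 0.605, 0.223] pointing down, gripper open.
Joint ranges: [-2.59, 2.59], [-0.33, 1.99], [-1.39, 1.29], [0.1, 2.45], [-1.04, 4.18], [0.21, 1.99], [-2.66, 2.66]. Speed limits (rad/s): [2.57, 2.57, 3.14, 3.14, 3.14, 3.14, 3.14].

INTERFACE

Orientations are given as a unit quaternion [w, x, y, z].
In Python, from bench import env, snapshot gives the robot as it stands.
- The arm moves only by the tool apply_moves, never from a script. Its argument "motion" is a list of rows, each an object with "grip": the opening in per cent of the stroke, from 0 (shut) to 100 (fully open); "slide": the shift along the world's x, y, z in mm, a list of three; "yaw": the turn about the world's z in rad. A call has 1 to 12 rows; each row is the pose to reach, as a shift and turn from the pose commanded when the call began; what a row does not reach only later rows make up. A row lasts 1/10 s, in which the tool goes at most 50 mm and 8.59 degrees, less where a joint would pass 70% of its speed; a pose out of reach is approached as far as the arm can. A call with a gripper value outside its range is refused whole. The fingers move at their own pace and stop on an object; "newtons" is the grip in N (left out, the last holds). Time passes only in rows, so rows that repeat a pose let the fingers close. It gives the time, the measured TCP pose, the force, the opening and the grip force at its end, in the units of the state.
- env.state(): the state, without advancing time (a new reading comes with each control period).
- snapshot(name): name is "side" or "top"; returns a dict with "color" (480x640x3 uint8, red, green, blue), "fx", "fy", "cx", "cy" (pixels), "R" (3x3) and "t" (3): a world point X has camera coordinates R X + t. Camera axes: x right, y down, z forward; pixel columns grow to the right and rows downward; lengths in m; the calibration is good to about 2 mm. A picture is of the moment at which its call begins. There is no depth.
- env.job_done(): hands the job in; it is judged then, once.
The state is a dict: "clock": time; "joints": joint angles; "qvel": joint speeds; "tau": joint torques, N m; "tcp_pos": TCP position; "ee_rot": TCP orientation; "wrist_force": force on the tool from outside, world axes, zero at the start; "moment": the same for the moment, N m; "opening": opening from 0.0 (shut) to 1.0 (fully open); "grasp_force": force on a finger pad.
Only numpy, scipy, OpenCV 4.12 (cv2) and the standard library are available. Lean on these libraries where they do the work, as an engineer would, in place of code of your own. Each camera call takes 0.05 s, during which the arm holds its last target. There are 200 camera calls.

## Working session

There is one attempt and no reset: what is moved stays moved. The work goes in short steps, Python scripts to look and compute and a tool call to move; the robot and the scene stay as the last step left them, time stands still between calls to the robot, and variables do not carry over. Pictures are saved under pics/ and viewed, at most 10 in all, crops included, and the job is handed in when it is done.

Besides the shell and the picture viewer there is one more tool, called after "Call:" by a JSON object that holds its "method" and its "body", one argument or row to a line. apply_moves: Moves the arm, as the interface text tells. Its arguments: {"type":"object","properties":{"motion":{"type":"array"},"newtons":{"type":"number"}},"required":["motion"]}

```bash
mkdir -p pics; ls
python3 - <<'E'
from bench import env,snapshot
import cv2,numpy as np,pickle
d={}
for n in("top","side"):
    s=snapshot(n);d[n]=s
    cv2.imwrite(f"pics/{n}0.png",s["color"][:,:,::-1])
    print(n,s["fx"],s["fy"],s["cx"],s["cy"],np.round(s["R"],4).tolist(),np.round(s["t"],4).tolist())
pickle.dump(d,open("s0.pkl","wb"))
print(env.state())
E
```

```text
pics
top 526.7199328396313 526.7199328396313 321.8308004445344 237.01345751857073 [[-0.0154, -0.9999, -0.0022], [-0.9862, 0.0155, -0.1648], [0.1648, -0.0003, -0.9863]] [0.0088, 0.5381, 1.2938]
side 438.0433404738338 438.0433404738338 319.71974974445294 241.70591624233143 [[0.7686, -0.6396, -0.012], [-0.4342, -0.5079, -0.744], [0.4698, 0.577, -0.6681]] [-0.4173, 0.2874, 0.642]
{'clock': 0.1, 'joints': array([-1.13989468,  0.46935642, -0.0486094 ,  1.5335659 ,  0.02407613,
        1.14102042, -0.08230608]), 'qvel': array([ 7.96012334e-05, -9.69620361e-04, -3.31699334e-04, -3.52204256e-03,
       -1.38940059e-03, -1.35323709e-03,  3.36361463e-04]), 'tau': array([ 4.74536209e-04, -5.11512458e+01, -4.67948802e-02, -2.38393164e+01,
        1.08549051e-02,  4.30527201e-03, -1.56064361e-07]), 'tcp_pos': array([0.29927843, 0.60442094, 0.22187299]), 'ee_rot': array([-1.84562487e-04,  2.27868368e-01,  9.73691546e-01, -8.63357605e-04]), 'wrist_force': array([-0.26827955, -0.45547644,  1.08647834]), 'moment': array([-0.01181427, -0.01081555,  0.02670512]), 'grasp_force': 0.0, 'opening': 0.9938306291794345}
```

View pics/top0.png

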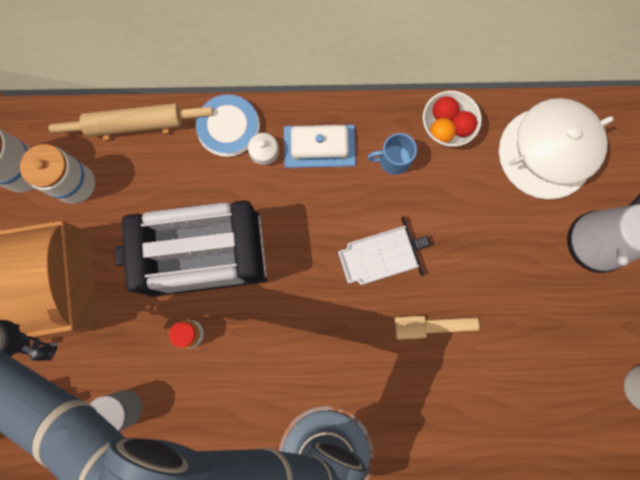

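View pics/side0.png

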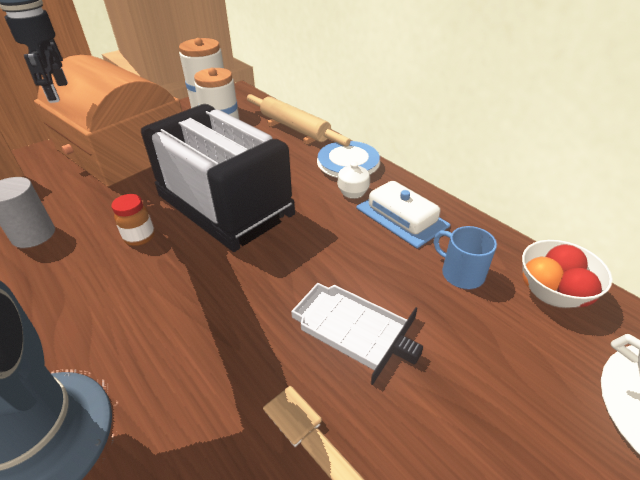

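The top view shows the toaster at (195,248) with its bay end to the right (x≈262). The tray is at (380,255) with its pull at (423,243), and its nose faces the toaster. The side view shows the bay end's foot from about (238,240) to (293,210). I'll enlarge both areas for measuring.

Run:
```python
import pickle,cv2,numpy as np
d=pickle.load(open("s0.pkl","rb"))
def crop(n,x,y,w,h,k):
    c=cv2.resize(d[n]["color"][y:y+h,x:x+w,::-1],None,fx=k,fy=k,interpolation=cv2.INTER_CUBIC)
    c=cv2.convertScaleAbs(c,alpha=1.5,beta=15)
    for u in range(-(-x//10)*10,x+w,10):
        cv2.line(c,((u-x)*k,0),((u-x)*k,6 if u%50 else 14),(0,255,0),1)
        if u%20==0: cv2.putText(c,str(u),((u-x)*k-8,24),0,.35,(0,255,0),1)
    for v in range(-(-y//10)*10,y+h,10):
        cv2.line(c,(0,(v-y)*k),(6,(v-y)*k),(0,255,0),1)
        if v%20==0: cv2.putText(c,str(v),(8,(v-y)*k+4),0,.35,(0,255,0),1)
    return c
a=np.hstack([crop("side",140,100,160,150,5)]);cv2.imwrite("pics/c1.png",a[:600,:800]) if 0 else cv2.imwrite("pics/c1.png",crop("side",140,100,160,120+30,4))
m=np.vstack([np.hstack([crop("side",185,155,115,95,4)[:,:400],crop("top",230,190,50,95,4),crop("top",110,190,50,95,4)]),
 ])
cv2.imwrite("pics/c1.png",m)
m=np.hstack([crop("side",285,280,145,105,3),crop("top",330,210,110,105,3)]);cv2.imwrite("pics/c2.png",m);print(m.shape)
```

```text
(315, 765, 3)
```

View pics/c1.png

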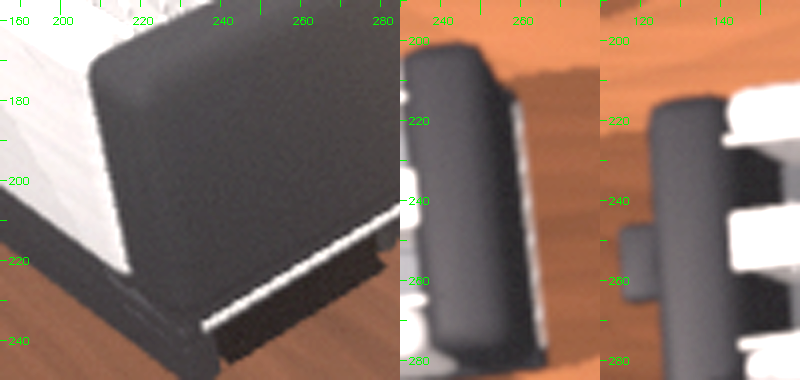

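View pics/c2.png

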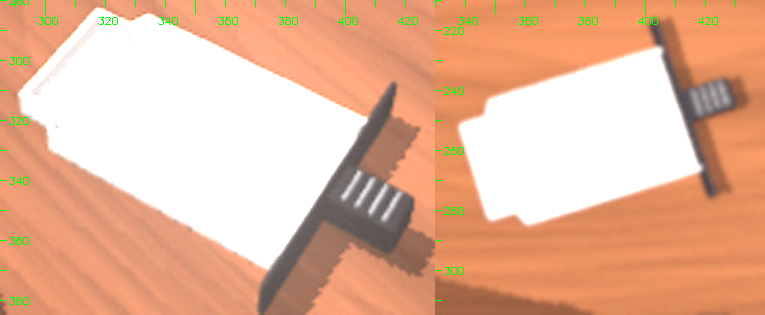

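c1 shows the bay recess in the side view. Its bottom corners are at about (240.5,247) and (281,221), and the chrome strip starts at (235.7,237). In the top view the strip runs (259,216)→(265.5,277). c2 gives the tray's tongue, shoulder and plate corners. Next I'll fit both poses.

```bash
cat > h.py <<'E'
import numpy as np
from scipy.optimize import least_squares
def proj(s,X):
    c=np.asarray(X)@np.array(s["R"]).T+s["t"]
    return np.c_[s["fx"]*c[:,0]/c[:,2]+s["cx"],s["fy"]*c[:,1]/c[:,2]+s["cy"]]
def place(p,L):
    L=np.asarray(L,float);c,s=np.cos(p[2]),np.sin(p[2])
    return np.c_[p[0]+c*L[:,0]-s*L[:,1],p[1]+s*L[:,0]+c*L[:,1],L[:,2]]
def fit(d,obs,p0):
    f=lambda p:np.concatenate([(proj(d[n],place(p,[l]))-uv).ravel() for n,l,uv in obs])
    r=least_squares(f,p0,loss="soft_l1");return r.x,f(r.x).reshape(-1,2)
# tray frame: under pull centre, underside z=0
def tray_obs(z=0): return None
E
python3 - <<'E'
import pickle,numpy as np
from h import *
d=pickle.load(open("s0.pkl","rb"))
def back(n,uv,z):
    s=d[n];R=np.array(s["R"]);r=R.T@[(uv[0]-s["cx"])/s["fx"],(uv[1]-s["cy"])/s["fy"],1];c=-R.T@s["t"];return c+r*(z-c[2])/r[2]
m=1e-3
# image left = +y ; tray nose at +y so tray +y = world -x = image down in top
T=[("top",(210,-42,18),(337.7,252.3)),("top",(210,42,18),(347.7,283.7)),("top",(180,-55,18),(347,243.3)),("top",(180,55,18),(361,285.3)),
("top",(25,-55,18),(405,225.7)),("top",(25,55,18),(419.3,266.7)),("top",(23,-81,30),(403.3,216.7)),("top",(23,81,30),(422.3,275)),("top",(0,0,29),(422.3,242.3)),
("side",(210,-42,18),(317.7,282.7)),("side",(210,42,18),(291.7,311.7)),("side",(23,-81,30),(416.7,307.7)),("side",(23,81,30),(372.3,376.7)),("side",(23,81,0),(372.3,384.3))]
p,r=fit(d,[(n,np.array(l)*m,uv) for n,l,uv in T],[.45,-.2,1.3]);print("tray",p,np.degrees(p[2]));print(np.round(r,1).tolist())
for n,uv,z in [("side",(240.5,247),.010),("side",(281,221),.010),("side",(235.7,237),.041),("top",(259,216.5),.041),("top",(265.5,277),.041),("top",(266,281),0.01)]:
    print(n,uv,np.round(back(n,uv,z),4))
for n in d: print(n,"cam",-np.array(d[n]["R"]).T@d[n]["t"])
E
```

```text
tray [ 0.52110744 -0.25594496  1.85748597] 106.42610667103632
[[1.1, -0.0], [1.0, -0.3], [1.3, 0.8], [0.5, -0.5], [0.1, 0.9], [-0.4, 0.1], [-0.0, -0.6], [1.5, 0.8], [-0.4, 0.7], [-0.3, -0.6], [-0.3, -0.8], [0.1, -1.3], [0.6, -2.3], [-0.7, 0.3]]
side (240.5, 247) [0.4467 0.1471 0.01  ]
side (281, 221) [0.5635 0.1619 0.01  ]
side (235.7, 237) [0.4406 0.1483 0.041 ]
top (259, 216.5) [0.5947 0.1608 0.041 ]
top (265.5, 277) [0.439  0.1437 0.041 ]
top (266, 281) [0.4315 0.1458 0.01  ]
top cam [3.17656937e-01 8.62534156e-04 1.36482571e+00]
side cam [ 0.14391686 -0.49141984  0.63772152]
```

Run:
```python
import pickle,numpy as np,cv2
from h import *
d=pickle.load(open("s0.pkl","rb"))
g={n:cv2.cvtColor(d[n]["color"],cv2.COLOR_RGB2GRAY).astype(float) for n in d}
P=[]
for v in range(222,273):
    c=259+(v-216.5)*6.5/60.5; u=np.arange(int(c)-3,int(c)+5); w=np.clip(g["top"][v,u]-g["top"][v,u].max()*.6,0,None); P.append((w@u/w.sum(),v))
P=np.array(P);a=np.polyfit(P[:,1],P[:,0],1);print("top line",a,np.std(P[:,0]-np.polyval(a,P[:,1])))
Q=[]
for u in range(240,286):
    c=237-(u-235.7)*.647; v=np.arange(int(c)-4,int(c)+6); w=np.clip(g["side"][v,u]-g["side"][v,u].max()*.6,0,None); Q.append((u,w@v/w.sum()))
Q=np.array(Q);b=np.polyfit(Q[:,0],Q[:,1],1);print("side line",b,np.std(Q[:,1]-np.polyval(b,Q[:,0])))
print("side profile",[(u,int(g["side"][int(round(np.polyval(b,u))),u])) for u in list(range(232,240))+list(range(284,298))])
print("top profile",[(v,int(g["top"][v,int(round(np.polyval(a,v)))])) for v in list(range(211,222))+list(range(272,284))])
def res(p): # y=p0+p1*(x-.517), z=p2
    X=np.array([[x,p[0]+p[1]*(x-.517),p[2]] for x in np.linspace(.45,.58,8)])
    t=proj(d["top"],X);s=proj(d["side"],X)
    return np.r_[t[:,0]-np.polyval(a,t[:,1]),s[:,1]-np.polyval(b,s[:,0])]
r=least_squares(res,[.152,.11,.041]);print(r.x,np.degrees(np.arctan(r.x[1])),r.fun.round(2))
for z in(.041,.043):
    q=least_squares(lambda p:res([p[0],p[1],z]),[.152,.11]);print(z,q.x,np.degrees(np.arctan(q.x[1])),np.abs(q.fun).max())
# side view: right part crop
c=cv2.resize(d["side"]["color"][185:260,225:305,::-1],None,fx=7,fy=7,interpolation=cv2.INTER_CUBIC);c=cv2.convertScaleAbs(c,alpha=2.2,beta=20);cv2.imwrite("pics/c3.png",c)
```

```text
top line [1.06883129e-01 2.36251191e+02] 0.20884943973414388
side line [ -0.60220096 378.00970867] 0.10830423867335479
side profile [(232, 34), (233, 32), (234, 32), (235, 83), (236, 143), (237, 145), (238, 153), (239, 148), (284, 157), (285, 152), (286, 156), (287, 147), (288, 155), (289, 157), (290, 152), (291, 107), (292, 41), (293, 36), (294, 79), (295, 103), (296, 102), (297, 102)]
top profile [(211, 65), (212, 61), (213, 56), (214, 54), (215, 65), (216, 80), (217, 89), (218, 84), (219, 89), (220, 97), (221, 105), (272, 98), (273, 99), (274, 91), (275, 90), (276, 75), (277, 52), (278, 40), (279, 39), (280, 38), (281, 47), (282, 73), (283, 93)]
[0.15052818 0.10866331 0.04922099] 6.201616608362246 [-0. -0. -0. -0.  0.  0.  0.  0.  0.  0.  0.  0. -0. -0. -0. -0.]
0.041 [0.15498436 0.1069961 ] 6.107190238880199 1.5110563956745295
0.043 [0.15390115 0.10739824] 6.129969712597826 1.1459455707864947
```

View pics/c3.png

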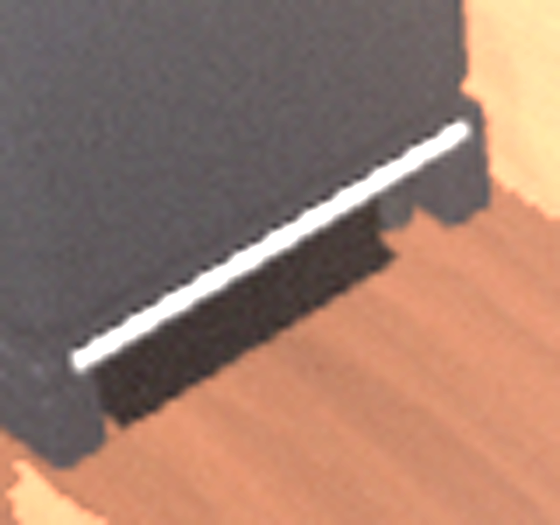

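The side view shows the chrome strip from (235.3,236.3) to (291.2,202.6), with the recess dark beneath it. Next I'll find the mouth centre and plan the moves.

Run:
```python
import pickle,numpy as np
from h import *
from scipy.spatial.transform import Rotation as Ro
from bench import env
d=pickle.load(open("s0.pkl","rb"))
L=lambda x:[x,.1505+.1087*(x-.517),.049]
for n,k,vs in(("side",0,(235.3,291.2)),("top",1,(215.3,276.5))):
    xs=[least_squares(lambda q:proj(d[n],[L(q[0])])[0,k]-v,[.5]).x[0] for v in vs];print(n,xs,np.mean(xs),abs(xs[0]-xs[1])/np.cos(.108))
q=env.state();w=np.array(q["ee_rot"]);R=Ro.from_quat(w[[1,2,3,0]]).as_matrix();print("tool y axis",R[:,1],np.degrees(np.arctan2(R[1,1],R[0,1])))
```

```text
side [np.float64(0.436927024702453), np.float64(0.5928199302583185)] 0.5148734774803857 0.1568065125931318
top [np.float64(0.5961500217503037), np.float64(0.43953768545363947)] 0.5178438536019716 0.1575301595423929
tool y axis [ 0.44374669  0.89615052 -0.0017654 ] 63.65677565117914
```

Call:
{"method": "apply_moves", "body": {
  "motion": [
    {"grip": 100,"slide": [0,0,50],"yaw": 0},
    {"grip": 100,"slide": [10,-20,90],"yaw": -0.1},
    {"grip": 100,"slide": [22,-65,90],"yaw": -0.2},
    {"grip": 100,"slide": [34,-112,90],"yaw": -0.3},
    {"grip": 100,"slide": [46,-160,90],"yaw": -0.4},
    {"grip": 100,"slide": [58,-208,90],"yaw": -0.5},
    {"grip": 100,"slide": [70,-256,90],"yaw": -0.6},
    {"grip": 100,"slide": [82,-304,90],"yaw": -0.7},
    {"grip": 100,"slide": [94,-352,90],"yaw": -0.824},
    {"grip": 100,"slide": [106,-400,90],"yaw": -0.824},
    {"grip": 100,"slide": [118,-448,90],"yaw": -0.824},
    {"grip": 100,"slide": [130,-496,90],"yaw": -0.824}
  ],
  "newtons": 100
}}

```text
clock: 1.3
tcp_pos: [0.4293, 0.1068, 0.3127]
ee_rot: [-0.0, 0.599, 0.801, 0.0]
wrist_force: [-0.0, 0.7, -0.2]
opening: 0.997
grasp_force: 0.0
```

Call:
{"method": "apply_moves", "body": {
  "motion": [
    {"grip": 100,"slide": [12,-48,-10],"yaw": 0},
    {"grip": 100,"slide": [24,-95,-20],"yaw": 0},
    {"grip": 100,"slide": [36,-140,-30],"yaw": 0},
    {"grip": 100,"slide": [48,-185,-50],"yaw": 0},
    {"grip": 100,"slide": [60,-230,-70],"yaw": 0},
    {"grip": 100,"slide": [72,-275,-90],"yaw": 0},
    {"grip": 100,"slide": [84,-320,-110],"yaw": 0},
    {"grip": 100,"slide": [94.5,-360,-130],"yaw": 0},
    {"grip": 100,"slide": [94.5,-376.4,-160],"yaw": 0},
    {"grip": 100,"slide": [94.5,-376.4,-193],"yaw": 0},
    {"grip": 100,"slide": [94.5,-376.4,-193],"yaw": 0},
    {"grip": 100,"slide": [94.5,-376.4,-193],"yaw": 0}
  ]
}}

```text
clock: 2.5
tcp_pos: [0.5239, -0.2671, 0.1198]
ee_rot: [-0.001, 0.599, 0.801, -0.0]
wrist_force: [0.4, -0.5, 0.0]
opening: 0.998
grasp_force: 0.0
```

Run:
```python
from bench import env,snapshot
import cv2,numpy as np
from scipy.spatial.transform import Rotation as Ro
s=snapshot("side");t=snapshot("top")
a=cv2.resize(s["color"][240:400,270:470,::-1],None,fx=2,fy=2);b=cv2.resize(t["color"][190:350,320:520,::-1],None,fx=2,fy=2)
cv2.imwrite("pics/g1.png",np.hstack([a,b]))
q=env.state();R=Ro.from_quat(np.array(q["ee_rot"])[[1,2,3,0]]).as_matrix();print(q["clock"],q["tcp_pos"],np.degrees(np.arctan2(R[1,1],R[0,1])),q["wrist_force"],q["joints"])
```

```text
2.6 [ 0.52520202 -0.26741163  0.1215347 ] 16.506895554505352 [-0.52148523  0.65598783  0.56005703] [-0.04655961  0.48818084  0.60098887  1.87332837 -0.35113247  0.8836407
  1.01355716]
```

View pics/g1.png

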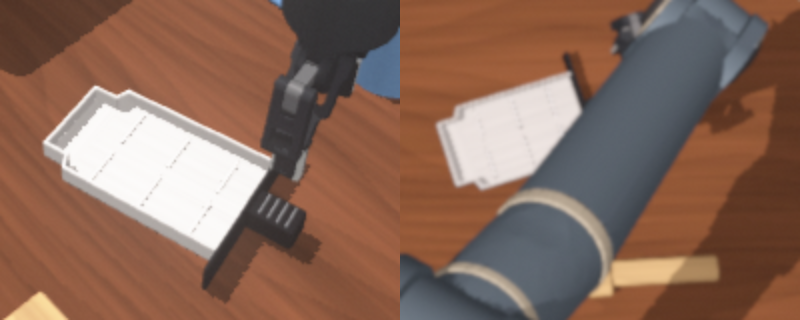

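The side crop shows the fingers above the pull, around (290,150), matching the projected grasp point. Next I'll lower and pinch.

Call:
{"method": "apply_moves", "body": {
  "motion": [
    {"grip": 100,"slide": [0,0,-45],"yaw": 0},
    {"grip": 100,"slide": [0,0,-75],"yaw": 0},
    {"grip": 100,"slide": [0,0,-94],"yaw": 0},
    {"grip": 100,"slide": [0,0,-94],"yaw": 0},
    {"grip": 50,"slide": [0,0,-94],"yaw": 0},
    {"grip": 0,"slide": [0,0,-94],"yaw": 0},
    {"grip": 0,"slide": [0,0,-94],"yaw": 0},
    {"grip": 0,"slide": [0,0,-94],"yaw": 0},
    {"grip": 0,"slide": [0,0,-94],"yaw": 0},
    {"grip": 0,"slide": [0,0,-94],"yaw": 0},
    {"grip": 0,"slide": [0,0,-94],"yaw": 0}
  ],
  "newtons": 100
}}

```text
clock: 3.7
tcp_pos: [0.524, -0.2675, 0.0259]
ee_rot: [0.0, 0.599, 0.801, 0.0]
wrist_force: [0.0, 0.5, -0.6]
opening: -0.0
grasp_force: 0.0
```

Run:
```python
from bench import env,snapshot
import cv2,numpy as np,pickle
s=snapshot("side");t=snapshot("top");pickle.dump({"side":s,"top":t},open("s1.pkl","wb"))
a=cv2.resize(s["color"][250:410,280:480,::-1],None,fx=4,fy=4,interpolation=cv2.INTER_CUBIC)[:600]
cv2.imwrite("pics/g2.png",a);print(env.state()["opening"])
```

```text
-2.920260269589848e-06
```

View pics/g2.png

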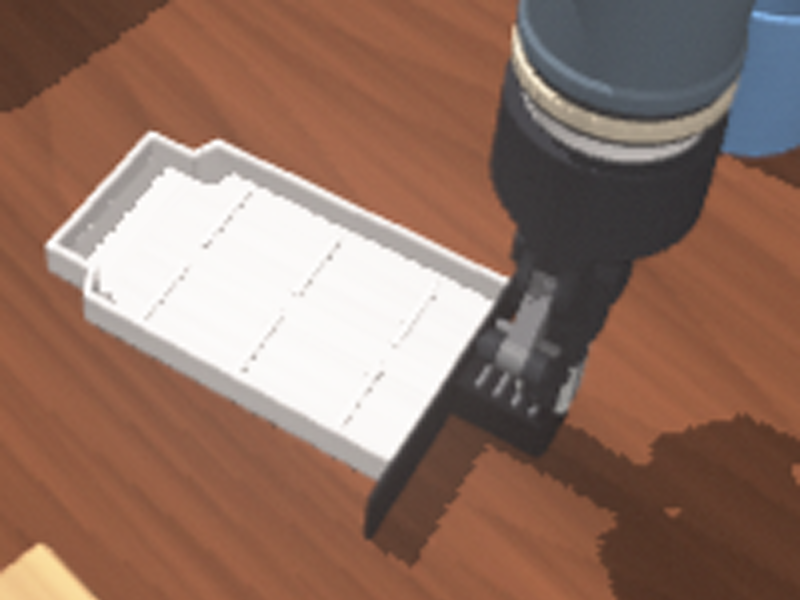

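The image shows the fingers closed beside the pull, around (560,390), not gripping it. I'll overlay the model on the picture to see the offset.

Run:
```python
import pickle,numpy as np,cv2
from h import *
d=pickle.load(open("s1.pkl","rb"));e=pickle.load(open("s0.pkl","rb"))
s=d["side"];df=np.abs(s["color"].astype(int)-e["side"]["color"]).sum(2)[280:385,290:385]
print("pan diff mean, max",df.mean(),df.max())
x0,y0,k=375,290,9
c=cv2.resize(s["color"][y0:y0+66,x0:x0+85,::-1],None,fx=k,fy=k,interpolation=cv2.INTER_CUBIC);c=cv2.convertScaleAbs(c,alpha=2.2,beta=25)
p=[.52111,-.25594,1.8575]
def line(X,col):
    q=((proj(s,X)-[x0-.5,y0-.5])*k).astype(int);cv2.polylines(c,[q.reshape(-1,1,2)],False,col,1)
m=1e-3
for z in(5,29): line(place(p,np.array([(21,14,z),(21,-14,z),(-21,-14,z),(-21,14,z),(21,14,z)])*m),(0,255,0))
line(place(p,np.array([(21,81,0),(21,81,30),(21,-81,30)])*m),(0,255,255))
t=np.array([.5243,-.2674,.026]);line([t+[0,0,.08],t+[0,0,-.022]],(0,0,255))
a=np.radians(16.5);v=np.array([np.cos(a),np.sin(a),0])
line([t-v*.04,t+v*.04],(255,0,0))
cv2.imwrite("pics/g3.png",c);print(c.shape)
```

```text
pan diff mean, max 1.8876190476190475 43
(594, 765, 3)
```

View pics/g3.png

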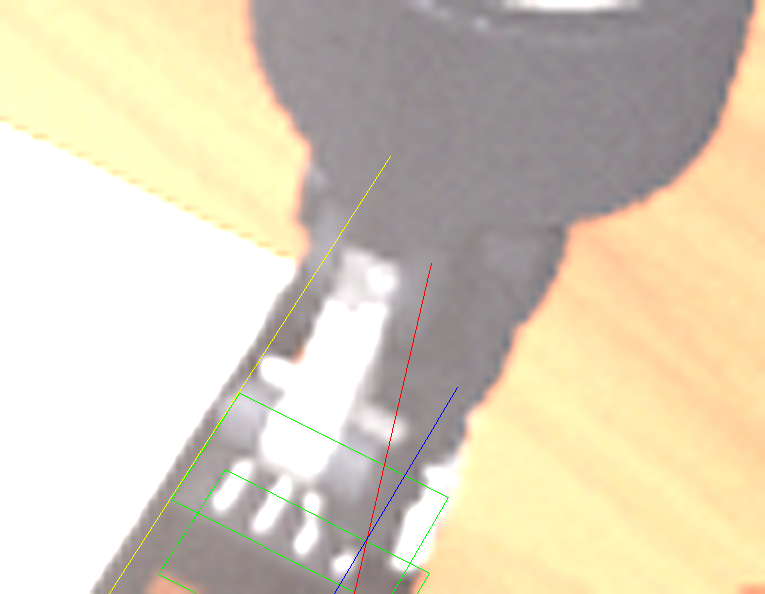

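The tray hasn't moved and matches the model, so the fingers shut without touching the pull. They may have closed above it. I'll reopen and feel downward gently.

Call:
{"method": "apply_moves", "body": {
  "motion": [
    {"grip": 100,"slide": [0,0,0],"yaw": 0},
    {"grip": 100,"slide": [0,0,0],"yaw": 0},
    {"grip": 100,"slide": [0,0,0],"yaw": 0},
    {"grip": 100,"slide": [0,0,0],"yaw": 0},
    {"grip": 100,"slide": [0,0,0],"yaw": 0},
    {"grip": 100,"slide": [0,0,0],"yaw": 0}
  ]
}}

```text
clock: 4.4
tcp_pos: [0.524, -0.2675, 0.0258]
ee_rot: [0.0, 0.599, 0.801, 0.0]
wrist_force: [1.0, 0.2, 0.7]
opening: 0.99
grasp_force: 0.0
```

Run:
```python
from bench import env,snapshot
import cv2,numpy as np,pickle
e=pickle.load(open("s1.pkl","rb"));s=snapshot("side");pickle.dump({"side":s},open("s2.pkl","wb"))
from h import *
df=np.abs(s["color"].astype(int)-e["side"]["color"]).sum(2);print("pan diff",df[280:385,290:385].mean());q=env.state();print(q["opening"],q["tcp_pos"],q["wrist_force"])
x0,y0,k=375,290,9
c=cv2.resize(s["color"][y0:y0+80,x0:x0+85,::-1],None,fx=7,fy=7,interpolation=cv2.INTER_CUBIC);c=cv2.convertScaleAbs(c,alpha=2.2,beta=25)
cv2.imwrite("pics/g4.png",c)
```

```text
pan diff 1.6464160401002506
0.9987893962537909 [ 0.5240271  -0.26745548  0.02585196] [ 0.15756035 -0.24812842 -0.06649821]
```

View pics/g4.png

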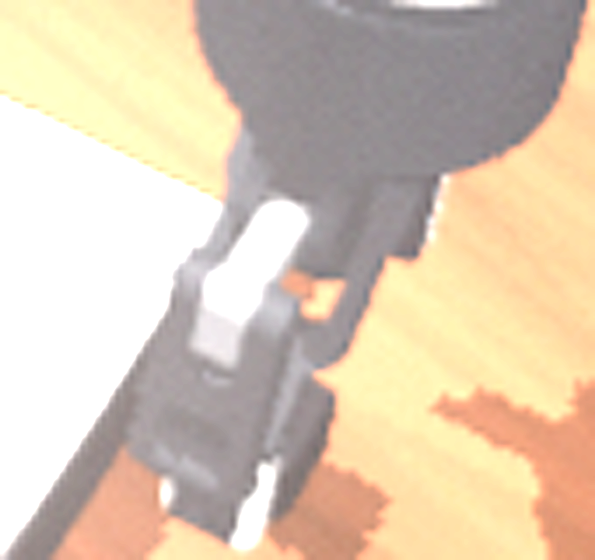

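The image shows the near finger's tip at about (245,545), some 6 px (about 17 mm) higher than I assumed. The fingers really did close over the top of the pull. I'll lower gently with the gripper open, feeling for contact.

Call:
{"method": "apply_moves", "body": {
  "motion": [
    {"grip": 100,"slide": [0,0,-3],"yaw": 0},
    {"grip": 100,"slide": [0,0,-6],"yaw": 0},
    {"grip": 100,"slide": [0,0,-9],"yaw": 0},
    {"grip": 100,"slide": [0,0,-12],"yaw": 0},
    {"grip": 100,"slide": [0,0,-13],"yaw": 0},
    {"grip": 100,"slide": [0,0,-13],"yaw": 0}
  ]
}}

```text
clock: 5.05
tcp_pos: [0.5238, -0.2674, 0.0126]
ee_rot: [-0.0, 0.599, 0.801, -0.0]
wrist_force: [0.2, -0.2, 0.1]
opening: 1.001
grasp_force: 0.0
```

Call:
{"method": "apply_moves", "body": {
  "motion": [
    {"grip": 100,"slide": [0,0,-1],"yaw": 0},
    {"grip": 100,"slide": [0,0,-2],"yaw": 0},
    {"grip": 100,"slide": [0,0,-2.5],"yaw": 0},
    {"grip": 100,"slide": [0,0,-2.5],"yaw": 0}
  ]
}}

```text
clock: 5.45
tcp_pos: [0.524, -0.2675, 0.0103]
ee_rot: [0.0, 0.599, 0.801, 0.0]
wrist_force: [-0.1, 0.8, -0.6]
opening: 1.0
grasp_force: 0.0
```

Call:
{"method": "apply_moves", "body": {
  "motion": [
    {"grip": 100,"slide": [0,0,-1],"yaw": 0},
    {"grip": 100,"slide": [0,0,-2],"yaw": 0},
    {"grip": 100,"slide": [0,0,-2.5],"yaw": 0},
    {"grip": 100,"slide": [0,0,-2.5],"yaw": 0}
  ]
}}

```text
clock: 5.85
tcp_pos: [0.5239, -0.2674, 0.0077]
ee_rot: [-0.0, 0.599, 0.801, 0.0]
wrist_force: [0.4, -0.1, 0.7]
opening: 0.999
grasp_force: 0.0
```

Call:
{"method": "apply_moves", "body": {
  "motion": [
    {"grip": 60,"slide": [0,0,0],"yaw": 0},
    {"grip": 50,"slide": [0,0,0],"yaw": 0},
    {"grip": 40,"slide": [0,0,0],"yaw": 0},
    {"grip": 30,"slide": [0,0,0],"yaw": 0},
    {"grip": 25,"slide": [0,0,0],"yaw": 0},
    {"grip": 20,"slide": [0,0,0],"yaw": 0}
  ],
  "newtons": 30
}}

```text
clock: 6.45
tcp_pos: [0.5242, -0.2676, 0.0081]
ee_rot: [0.0, 0.599, 0.801, 0.0]
wrist_force: [0.1, -0.4, 2.9]
opening: 0.314
grasp_force: 34.2
```

The fingers hold the pull: opening 0.31, about 27 mm. I'll firm the grip and lift.

Call:
{"method": "apply_moves", "body": {
  "motion": [
    {"grip": 0,"slide": [0,0,0],"yaw": 0},
    {"grip": 0,"slide": [0,0,0],"yaw": 0},
    {"grip": 0,"slide": [0,0,0],"yaw": 0},
    {"grip": 0,"slide": [0,0,4],"yaw": 0},
    {"grip": 0,"slide": [0,0,10],"yaw": 0},
    {"grip": 0,"slide": [0,0,18],"yaw": 0},
    {"grip": 0,"slide": [0,0,26],"yaw": 0},
    {"grip": 0,"slide": [0,0,30],"yaw": 0},
    {"grip": 0,"slide": [0,0,30],"yaw": 0}
  ],
  "newtons": 110
}}

```text
clock: 7.35
tcp_pos: [0.5245, -0.2677, 0.0387]
ee_rot: [0.001, 0.599, 0.801, 0.0]
wrist_force: [0.1, -1.0, -2.5]
opening: 0.294
grasp_force: 108.4
```

Run:
```python
from bench import env,snapshot
import cv2,numpy as np,pickle
d={n:snapshot(n) for n in("side","top")};pickle.dump(d,open("s3.pkl","wb"))
q=env.state();print(q["clock"],q["opening"],q["grasp_force"],q["tcp_pos"],q["wrist_force"],q["moment"])
def crop(n,x,y,w,h,k):
    c=cv2.resize(d[n]["color"][y:y+h,x:x+w,::-1],None,fx=k,fy=k,interpolation=cv2.INTER_CUBIC)
    for u in range(-(-x//10)*10,x+w,10):
        cv2.line(c,((u-x)*k,0),((u-x)*k,6),(0,255,0),1)
        if u%20==0: cv2.putText(c,str(u),((u-x)*k-8,20),0,.35,(0,255,0),1)
    for v in range(-(-y//10)*10,y+h,10):
        cv2.line(c,(0,(v-y)*k),(6,(v-y)*k),(0,255,0),1)
        if v%20==0: cv2.putText(c,str(v),(8,(v-y)*k+4),0,.35,(0,255,0),1)
    return c
m=np.hstack([crop("side",280,255,150,140,3),crop("top",320,200,115,140,3)]);cv2.imwrite("pics/g5.png",m);print(m.shape)
```

```text
7.45 0.2911550280468461 108.43316674232483 [ 0.52398674 -0.2673397   0.03788817] [-0.37396572 -1.18993104 -2.40886695] [-0.23122383 -0.02780889 -0.04580903]
(420, 795, 3)
```

View pics/g5.png

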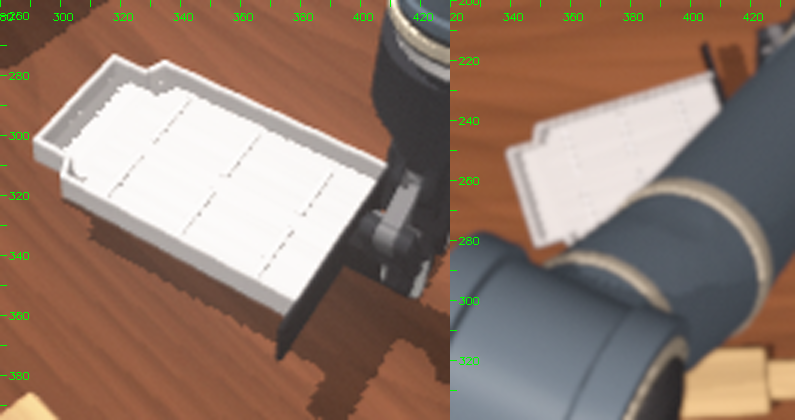

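The picture shows the tray lifted in the grip and about level. Tongue corners in the side view are (318,273) and (291,302); in the top view they are (339,250) and (349,282). Next I'll fit its held pose, including pitch.

Run:
```python
import pickle,numpy as np
from h import *
from scipy.spatial.transform import Rotation as Ro
d=pickle.load(open("s3.pkl","rb"))
T=[("side",(210,-42,18),(318.3,273)),("side",(210,42,18),(291,301.7)),("side",(210,42,0),(291,307.7)),("side",(180,55,0),(301,321)),("side",(25,55,18),(377.7,356)),("side",(25,-55,18),(408.3,310)),("side",(23,81,0),(372.3,374.3)),("side",(23,81,30),(373.3,360.7)),("side",(180,-55,18),(334.3,275.7)),
("top",(210,-42,18),(339.3,250)),("top",(210,42,18),(349.3,282)),("top",(180,-55,18),(349,241.7)),("top",(25,-55,18),(407.7,224.3)),("top",(23,-81,30),(404.7,214.7))]
def W(p,L): return Ro.from_euler("ZYX",p[3:6]).apply(np.array(L)*1e-3)+p[:3]
f=lambda p:np.concatenate([(proj(d[n],[W(p,l)])-uv).ravel() for n,l,uv in T])
r=least_squares(f,[.52,-.256,.03,1.857,0,0],loss="soft_l1");print(r.x,np.degrees(r.x[3:]));print(np.round(r.fun.reshape(-1,2) if 0 else f(r.x).reshape(-1,2),1).tolist())
g=lambda p:f(np.r_[p[:4],p[4],0]);r=least_squares(g,[.52,-.256,.03,1.857,0],loss="soft_l1");print(r.x,np.degrees(r.x[3:]))
print("nose",W(np.r_[r.x,0],(210,0,0)))
```

```text
[ 0.51950283 -0.25662526  0.03062773  1.84342312  0.03517022  0.0204392 ] [105.62036462   2.01510515   1.17108018]
[[-0.4, 0.6], [-0.3, -0.3], [0.5, 0.5], [-0.4, -1.0], [1.9, -1.1], [2.3, 0.0], [-0.3, -0.0], [-0.4, 2.1], [0.7, -0.1], [-0.3, 0.5], [-0.7, 0.2], [-0.2, 0.6], [-0.6, 0.5], [0.5, -0.7]]
[ 0.51981241 -0.25638855  0.03060669  1.84258537  0.03621041] [105.57236481   2.07470353]
nose [ 0.46347376 -0.0542298   0.02300417]
```

Call:
{"method": "apply_moves", "body": {
  "motion": [
    {"grip": 0,"slide": [2,10,4],"yaw": -0.03},
    {"grip": 0,"slide": [4,30,4],"yaw": -0.06},
    {"grip": 0,"slide": [7,55,4],"yaw": -0.09},
    {"grip": 0,"slide": [10,80,4],"yaw": -0.12},
    {"grip": 0,"slide": [13,105,4],"yaw": -0.15},
    {"grip": 0,"slide": [16,130,2],"yaw": -0.179},
    {"grip": 0,"slide": [18,150,-2],"yaw": -0.179},
    {"grip": 0,"slide": [19,163,-6],"yaw": -0.179},
    {"grip": 0,"slide": [19.2,168.3,-6],"yaw": -0.179},
    {"grip": 0,"slide": [19.2,168.3,-6],"yaw": -0.179}
  ]
}}

```text
clock: 8.45
tcp_pos: [0.543, -0.099, 0.0316]
ee_rot: [-0.0, 0.668, 0.744, -0.0]
wrist_force: [0.0, 0.0, -2.0]
opening: 0.291
grasp_force: 108.5
```

```bash
cat > ins.py <<'E'
from bench import env,snapshot
import cv2,numpy as np,pickle,sys
from h import *
from scipy.spatial.transform import Rotation as Ro
q=env.state();R=Ro.from_quat(np.array(q["ee_rot"])[[1,2,3,0]]).as_matrix();yaw=np.arctan2(R[1,1],R[0,1])+np.pi/2
print(round(q["clock"],2),q["tcp_pos"].round(4),"trayyaw",np.degrees(yaw).round(2),"F",q["wrist_force"].round(2),"M",q["moment"].round(2),"open",round(q["opening"],3))
E
cat ins.py > chk.py
cat >> chk.py <<'E'
# segment bright tray pixels in top & side views; compare outline to model via overlap
d={n:snapshot(n) for n in("side","top")};pickle.dump(d,open("s4.pkl","wb"))
O=[(210,-42),(210,42),(186,42),(180,55),(25,55),(25,-55),(180,-55),(186,-42)]
t=q["tcp_pos"]; p0=np.r_[t[:2]+.0116*np.array([np.cos(yaw),np.sin(yaw)]),t[2]-.0078,yaw,.036,0]
def W(p,L): return Ro.from_euler("ZYX",p[3:6]).apply(np.array(L)*1e-3)+p[:3]
for n in d:
    uv=proj(d[n],W(p0,[(x,y,18) for x,y in O]));print(n,uv.round(1).tolist())
    hsv=cv2.cvtColor(d[n]["color"],cv2.COLOR_RGB2HSV);m=((hsv[...,1]<60)&(hsv[...,2]>110)).astype(np.uint8)
    x,y=uv.mean(0).astype(int);_,lab=cv2.connectedComponents(m);
    c,_=cv2.findContours((lab==lab[y,x]).astype(np.uint8),0,2);c=max(c,key=cv2.contourArea)
    print(lab[y,x],cv2.contourArea(c),cv2.approxPolyDP(c,2,True)[:,0].tolist())
E
python3 chk.py
```

```text
8.45 [ 0.543  -0.099   0.0316] trayyaw 96.23 F [ 0.    0.   -1.98] M [-0.25 -0.01  0.01] open 0.291
side [[288.7, 220.7], [259.2, 239.4], [266.7, 244.4], [263.8, 248.8], [318.6, 286.0], [357.5, 255.7], [302.6, 223.6], [296.3, 225.2]]
26 3144.5 [[260, 238], [260, 244], [267, 256], [310, 287], [332, 272], [325, 258], [329, 255], [329, 261], [332, 263], [342, 251], [337, 250], [337, 244], [303, 223], [297, 225], [289, 220]]
top [[272.7, 229.8], [276.2, 262.1], [285.6, 260.9], [288.5, 265.6], [349.2, 257.8], [343.5, 215.6], [283.7, 223.4], [281.9, 228.6]]
35 1955.0 [[341, 215], [298, 219], [273, 228], [276, 260], [285, 260], [288, 264], [302, 263]]
```

The observed outline matches the prediction to about 1 px. I'll advance the tongue about 53 mm so it sits between the rails, with the shoulders still outside.

Call:
{"method": "apply_moves", "body": {
  "motion": [
    {"grip": 0,"slide": [-1.3,12,0],"yaw": 0},
    {"grip": 0,"slide": [-2.6,24,0],"yaw": 0},
    {"grip": 0,"slide": [-3.5,32,0],"yaw": 0},
    {"grip": 0,"slide": [-4.1,38,0],"yaw": 0},
    {"grip": 0,"slide": [-4.8,44,0],"yaw": 0},
    {"grip": 0,"slide": [-5.3,48.5,0],"yaw": 0},
    {"grip": 0,"slide": [-5.7,52.7,0],"yaw": 0},
    {"grip": 0,"slide": [-5.7,52.7,0],"yaw": 0}
  ]
}}

```text
clock: 9.35
tcp_pos: [0.5374, -0.0458, 0.0318]
ee_rot: [-0.0, 0.668, 0.745, 0.0]
wrist_force: [0.1, -0.1, -2.2]
opening: 0.288
grasp_force: 108.5
```

Call:
{"method": "apply_moves", "body": {
  "motion": [
    {"grip": 0,"slide": [-2,-0.2,0],"yaw": 0},
    {"grip": 0,"slide": [-4,-0.4,0],"yaw": 0},
    {"grip": 0,"slide": [-6,-0.6,0],"yaw": 0},
    {"grip": 0,"slide": [-6,-0.6,0],"yaw": 0}
  ]
}}

```text
clock: 9.75
tcp_pos: [0.531, -0.0474, 0.0318]
ee_rot: [-0.0, 0.668, 0.744, -0.0]
wrist_force: [0.5, -0.4, -1.8]
opening: 0.294
grasp_force: 108.5
```

Call:
{"method": "apply_moves", "body": {
  "motion": [
    {"grip": 0,"slide": [-2,-0.2,0],"yaw": 0},
    {"grip": 0,"slide": [-4,-0.4,0],"yaw": 0},
    {"grip": 0,"slide": [-4,-0.4,0],"yaw": 0}
  ]
}}

```text
clock: 10.05
tcp_pos: [0.5271, -0.0475, 0.0318]
ee_rot: [-0.0, 0.668, 0.744, -0.0]
wrist_force: [0.3, 0.4, -1.8]
opening: 0.288
grasp_force: 108.5
```

Call:
{"method": "apply_moves", "body": {
  "motion": [
    {"grip": 0,"slide": [-2,-0.2,0],"yaw": 0},
    {"grip": 0,"slide": [-4,-0.4,0],"yaw": 0},
    {"grip": 0,"slide": [-4,-0.4,0],"yaw": 0}
  ]
}}

```text
clock: 10.35
tcp_pos: [0.5231, -0.0479, 0.0318]
ee_rot: [-0.0, 0.668, 0.744, -0.0]
wrist_force: [-0.7, 0.1, -2.3]
opening: 0.288
grasp_force: 108.5
```

Call:
{"method": "apply_moves", "body": {
  "motion": [
    {"grip": 0,"slide": [-2,-0.2,0],"yaw": 0},
    {"grip": 0,"slide": [-3,-0.3,0],"yaw": 0},
    {"grip": 0,"slide": [-3,-0.3,0],"yaw": 0}
  ]
}}

```text
clock: 10.65
tcp_pos: [0.5203, -0.0482, 0.0318]
ee_rot: [-0.0, 0.668, 0.744, 0.0]
wrist_force: [0.5, 0.1, -1.9]
opening: 0.287
grasp_force: 108.5
```

Call:
{"method": "apply_moves", "body": {
  "motion": [
    {"grip": 0,"slide": [-2,-0.2,0],"yaw": 0},
    {"grip": 0,"slide": [-3,-0.3,0],"yaw": 0},
    {"grip": 0,"slide": [-3,-0.3,0],"yaw": 0}
  ]
}}

```text
clock: 10.95
tcp_pos: [0.5173, -0.0485, 0.0318]
ee_rot: [-0.0, 0.668, 0.744, -0.0]
wrist_force: [-0.2, -0.1, -2.1]
opening: 0.292
grasp_force: 108.5
```

Call:
{"method": "apply_moves", "body": {
  "motion": [
    {"grip": 0,"slide": [-2,-0.2,0],"yaw": 0},
    {"grip": 0,"slide": [-3,-0.3,0],"yaw": 0},
    {"grip": 0,"slide": [-3,-0.3,0],"yaw": 0}
  ]
}}

```text
clock: 11.25
tcp_pos: [0.5147, -0.0489, 0.032]
ee_rot: [0.0, 0.668, 0.744, 0.0]
wrist_force: [1.0, -0.3, -2.1]
opening: 0.288
grasp_force: 108.5
```

```bash
python3 ins.py
```

```text
11.25 [ 0.5147 -0.0489  0.032 ] trayyaw 96.15 F [ 1.01 -0.31 -2.07] M [-0.21 -0.16 -0.14] open 0.288
```

Call:
{"method": "apply_moves", "body": {
  "motion": [
    {"grip": 0,"slide": [-1.5,-0.2,0],"yaw": 0},
    {"grip": 0,"slide": [-1.5,-0.2,0],"yaw": 0}
  ]
}}

```text
clock: 11.45
tcp_pos: [0.5136, -0.0492, 0.0321]
ee_rot: [0.001, 0.668, 0.744, 0.001]
wrist_force: [1.7, -0.9, -2.0]
opening: 0.289
grasp_force: 108.5
```

```bash
python3 ins.py
```

```text
11.45 [ 0.5136 -0.0492  0.0321] trayyaw 96.11 F [ 1.65 -0.89 -2.01] M [-0.25 -0.45 -0.41] open 0.289
```

Contact at about +22 mm. Next I'll check the other wall, expected near −7 mm.

Call:
{"method": "apply_moves", "body": {
  "motion": [
    {"grip": 0,"slide": [5,0.5,0],"yaw": 0},
    {"grip": 0,"slide": [12,1.3,0],"yaw": 0},
    {"grip": 0,"slide": [20,2.2,0],"yaw": 0},
    {"grip": 0,"slide": [26,2.8,0],"yaw": 0},
    {"grip": 0,"slide": [28.3,3.1,0],"yaw": 0},
    {"grip": 0,"slide": [28.3,3.1,0],"yaw": 0}
  ]
}}

```text
clock: 12.05
tcp_pos: [0.5416, -0.0458, 0.0317]
ee_rot: [-0.0, 0.668, 0.744, -0.0]
wrist_force: [0.2, 1.0, -2.3]
opening: 0.295
grasp_force: 108.5
```

```bash
python3 ins.py
```

```text
12.05 [ 0.5416 -0.0458  0.0317] trayyaw 96.22 F [ 0.24  1.04 -2.33] M [-0.18 -0.01 -0.  ] open 0.295
```

Call:
{"method": "apply_moves", "body": {
  "motion": [
    {"grip": 0,"slide": [1.5,0.2,0],"yaw": 0},
    {"grip": 0,"slide": [3,0.3,0],"yaw": 0},
    {"grip": 0,"slide": [3,0.3,0],"yaw": 0}
  ]
}}

```text
clock: 12.35
tcp_pos: [0.5443, -0.0456, 0.0319]
ee_rot: [0.0, 0.668, 0.744, 0.0]
wrist_force: [-0.0, 0.3, -1.6]
opening: 0.287
grasp_force: 108.5
```

```bash
python3 ins.py
```

```text
12.35 [ 0.5443 -0.0456  0.0319] trayyaw 96.19 F [-0.01  0.31 -1.6 ] M [-0.23  0.   -0.03] open 0.287
```

Call:
{"method": "apply_moves", "body": {
  "motion": [
    {"grip": 0,"slide": [1,0.1,0],"yaw": 0},
    {"grip": 0,"slide": [2,0.2,0],"yaw": 0},
    {"grip": 0,"slide": [2,0.2,0],"yaw": 0}
  ]
}}

```text
clock: 12.65
tcp_pos: [0.5457, -0.0456, 0.0317]
ee_rot: [-0.0, 0.668, 0.745, -0.0]
wrist_force: [-2.3, -1.2, -1.8]
opening: 0.29
grasp_force: 108.6
```

```bash
python3 ins.py
```

```text
12.65 [ 0.5457 -0.0456  0.0317] trayyaw 96.24 F [-2.31 -1.23 -1.77] M [-0.42  0.3   0.34] open 0.29
```

Both walls are found, so the rail centre is at +7.5 mm. I'll centre on it and start sliding in.

Call:
{"method": "apply_moves", "body": {
  "motion": [
    {"grip": 0,"slide": [-6,-0.6,0],"yaw": 0},
    {"grip": 0,"slide": [-12,-1.3,0],"yaw": 0},
    {"grip": 0,"slide": [-16.4,-1.8,0],"yaw": 0},
    {"grip": 0,"slide": [-16.6,0.2,0],"yaw": 0},
    {"grip": 0,"slide": [-16.9,3.2,0],"yaw": 0},
    {"grip": 0,"slide": [-17.3,6.2,0],"yaw": 0},
    {"grip": 0,"slide": [-17.6,9.2,0],"yaw": 0},
    {"grip": 0,"slide": [-17.9,12.2,0],"yaw": 0},
    {"grip": 0,"slide": [-17.9,12.2,0],"yaw": 0}
  ]
}}

```text
clock: 13.55
tcp_pos: [0.5285, -0.0324, 0.0318]
ee_rot: [-0.0, 0.668, 0.745, 0.0]
wrist_force: [-0.6, -0.6, -2.1]
opening: 0.288
grasp_force: 108.5
```

```bash
python3 ins.py
```

```text
13.55 [ 0.5285 -0.0324  0.0318] trayyaw 96.25 F [-0.61 -0.64 -2.09] M [-0.23  0.04 -0.01] open 0.288
```

Call:
{"method": "apply_moves", "body": {
  "motion": [
    {"grip": 0,"slide": [-0.3,3,0],"yaw": 0},
    {"grip": 0,"slide": [-0.6,6,0],"yaw": 0},
    {"grip": 0,"slide": [-1.0,9,0],"yaw": 0},
    {"grip": 0,"slide": [-1.3,12,0],"yaw": 0},
    {"grip": 0,"slide": [-1.3,12,0],"yaw": 0}
  ]
}}

```text
clock: 14.05
tcp_pos: [0.5271, -0.0205, 0.0318]
ee_rot: [-0.0, 0.668, 0.745, 0.0]
wrist_force: [0.3, 0.5, -2.9]
opening: 0.29
grasp_force: 108.5
```

```bash
python3 ins.py
```

```text
14.05 [ 0.5271 -0.0205  0.0318] trayyaw 96.24 F [ 0.28  0.46 -2.87] M [-0.17 -0.07  0.04] open 0.29
```

Call:
{"method": "apply_moves", "body": {
  "motion": [
    {"grip": 0,"slide": [-0.6,6,-0.5],"yaw": 0},
    {"grip": 0,"slide": [-1.3,12,-1],"yaw": 0},
    {"grip": 0,"slide": [-1.9,18,-1.5],"yaw": 0},
    {"grip": 0,"slide": [-2.6,24,-2],"yaw": 0},
    {"grip": 0,"slide": [-3.2,30,-2.5],"yaw": 0},
    {"grip": 0,"slide": [-3.2,30,-2.5],"yaw": 0}
  ]
}}

```text
clock: 14.65
tcp_pos: [0.5237, 0.0102, 0.0291]
ee_rot: [-0.0, 0.667, 0.745, 0.0]
wrist_force: [0.3, 0.0, -2.7]
opening: 0.293
grasp_force: 108.5
```

```bash
python3 ins.py
```

```text
14.65 [0.5237 0.0102 0.0291] trayyaw 96.29 F [ 0.29  0.   -2.7 ] M [-0.27 -0.02  0.05] open 0.293
```

Call:
{"method": "apply_moves", "body": {
  "motion": [
    {"grip": 0,"slide": [-0.6,6,-0.5],"yaw": 0},
    {"grip": 0,"slide": [-1.3,12,-1],"yaw": 0},
    {"grip": 0,"slide": [-1.9,18,-1.5],"yaw": 0},
    {"grip": 0,"slide": [-2.6,24,-2.2],"yaw": 0},
    {"grip": 0,"slide": [-3.2,30,-3],"yaw": 0},
    {"grip": 0,"slide": [-3.2,30,-3],"yaw": 0}
  ]
}}

```text
clock: 15.25
tcp_pos: [0.5205, 0.0402, 0.0261]
ee_rot: [-0.0, 0.667, 0.745, 0.0]
wrist_force: [0.1, 0.1, -2.3]
opening: 0.295
grasp_force: 108.5
```

```bash
python3 ins.py
```

```text
15.25 [0.5205 0.0402 0.0261] trayyaw 96.29 F [ 0.12  0.11 -2.33] M [-0.21  0.    0.  ] open 0.295
```

Call:
{"method": "apply_moves", "body": {
  "motion": [
    {"grip": 0,"slide": [-0.6,6,-0.8],"yaw": 0},
    {"grip": 0,"slide": [-1.3,12,-1.6],"yaw": 0},
    {"grip": 0,"slide": [-1.9,18,-2.4],"yaw": 0},
    {"grip": 0,"slide": [-2.6,24,-3],"yaw": 0},
    {"grip": 0,"slide": [-3.2,30,-3],"yaw": 0},
    {"grip": 0,"slide": [-3.2,30,-3],"yaw": 0}
  ]
}}

```text
clock: 15.85
tcp_pos: [0.5175, 0.0702, 0.0233]
ee_rot: [-0.0, 0.667, 0.745, 0.0]
wrist_force: [-0.0, 0.7, -1.4]
opening: 0.29
grasp_force: 108.7
```

```bash
python3 ins.py
```

```text
15.85 [0.5175 0.0702 0.0233] trayyaw 96.28 F [-0.01  0.72 -1.44] M [ 0.09 -0.03 -0.04] open 0.29
```

Call:
{"method": "apply_moves", "body": {
  "motion": [
    {"grip": 0,"slide": [-0.6,6,-0.5],"yaw": 0},
    {"grip": 0,"slide": [-1.3,12,-1],"yaw": 0},
    {"grip": 0,"slide": [-1.9,18,-1.3],"yaw": 0},
    {"grip": 0,"slide": [-2.6,24,-1.3],"yaw": 0},
    {"grip": 0,"slide": [-2.6,24,-1.3],"yaw": 0}
  ]
}}

```text
clock: 16.35
tcp_pos: [0.5152, 0.0942, 0.0222]
ee_rot: [-0.0, 0.668, 0.745, 0.001]
wrist_force: [0.6, 1.0, 2.1]
opening: 0.292
grasp_force: 109.1
```

```bash
python3 ins.py
```

```text
16.35 [0.5152 0.0942 0.0222] trayyaw 96.25 F [0.62 1.02 2.15] M [ 0.28 -0.05 -0.03] open 0.292
```

The tray is about 22 mm from home. I'll release, back off, shut the fingers and push the pull's rear end, which keeps the gripper body clear of the toaster.

Call:
{"method": "apply_moves", "body": {
  "motion": [
    {"grip": 70,"slide": [0,0,0],"yaw": 0},
    {"grip": 70,"slide": [0,0,0],"yaw": 0},
    {"grip": 70,"slide": [0,0,0],"yaw": 0},
    {"grip": 70,"slide": [0,0,0],"yaw": 0},
    {"grip": 70,"slide": [0,0,20],"yaw": 0},
    {"grip": 70,"slide": [0,0,45],"yaw": 0},
    {"grip": 70,"slide": [2,-20,50],"yaw": 0},
    {"grip": 0,"slide": [5,-45,50],"yaw": 0},
    {"grip": 0,"slide": [5,-45,50],"yaw": 0},
    {"grip": 0,"slide": [5,-45,50],"yaw": 0},
    {"grip": 0,"slide": [5,-45,50],"yaw": 0},
    {"grip": 0,"slide": [5,-45,50],"yaw": 0}
  ]
}}

```text
clock: 17.55
tcp_pos: [0.5197, 0.0489, 0.0717]
ee_rot: [-0.0, 0.667, 0.745, -0.0]
wrist_force: [-0.7, -0.2, 0.5]
opening: -0.004
grasp_force: 0.0
```

```bash
python3 ins.py
```

```text
17.55 [0.5197 0.0489 0.0717] trayyaw 96.28 F [-0.71 -0.15  0.47] M [ 0.02  0.01 -0.04] open -0.004
```

Call:
{"method": "apply_moves", "body": {
  "motion": [
    {"grip": 0,"slide": [0,0,-30],"yaw": 0},
    {"grip": 0,"slide": [0,0,-42],"yaw": 0},
    {"grip": 0,"slide": [0,0,-48],"yaw": 0},
    {"grip": 0,"slide": [0,0,-52],"yaw": 0},
    {"grip": 0,"slide": [0,0,-55],"yaw": 0},
    {"grip": 0,"slide": [0,0,-55],"yaw": 0}
  ]
}}

```text
clock: 18.15
tcp_pos: [0.5201, 0.0478, 0.0172]
ee_rot: [0.0, 0.668, 0.744, 0.0]
wrist_force: [-0.9, 0.0, 0.7]
opening: 0.002
grasp_force: 0.0
```

Call:
{"method": "apply_moves", "body": {
  "motion": [
    {"grip": 0,"slide": [0,0,-1.5],"yaw": 0},
    {"grip": 0,"slide": [0,0,-3],"yaw": 0},
    {"grip": 0,"slide": [0,0,-3],"yaw": 0}
  ]
}}

```text
clock: 18.45
tcp_pos: [0.5199, 0.0479, 0.0141]
ee_rot: [-0.0, 0.668, 0.744, 0.0]
wrist_force: [0.2, 0.6, 0.2]
opening: 0.0
grasp_force: 0.0
```

Call:
{"method": "apply_moves", "body": {
  "motion": [
    {"grip": 0,"slide": [-0.6,5,0],"yaw": 0},
    {"grip": 0,"slide": [-1.2,10,0],"yaw": 0},
    {"grip": 0,"slide": [-1.9,17,0],"yaw": 0},
    {"grip": 0,"slide": [-2.5,23,0],"yaw": 0},
    {"grip": 0,"slide": [-2.8,26,0],"yaw": 0},
    {"grip": 0,"slide": [-2.8,26,0],"yaw": 0}
  ]
}}

```text
clock: 19.05
tcp_pos: [0.517, 0.0747, 0.014]
ee_rot: [-0.0, 0.667, 0.745, 0.0]
wrist_force: [-0.2, -0.5, -0.4]
opening: 0.002
grasp_force: 0.0
```

```bash
python3 ins.py
```

```text
19.05 [0.517  0.0747 0.014 ] trayyaw 96.27 F [-0.19 -0.51 -0.38] M [-0.06  0.01  0.  ] open 0.002
```

Call:
{"method": "apply_moves", "body": {
  "motion": [
    {"grip": 0,"slide": [-0.3,3,0],"yaw": 0},
    {"grip": 0,"slide": [-0.6,6,0],"yaw": 0},
    {"grip": 0,"slide": [-1,9,0],"yaw": 0},
    {"grip": 0,"slide": [-1.2,11,0],"yaw": 0},
    {"grip": 0,"slide": [-1.2,11,0],"yaw": 0}
  ]
}}

```text
clock: 19.55
tcp_pos: [0.5159, 0.0852, 0.014]
ee_rot: [-0.0, 0.668, 0.744, 0.0]
wrist_force: [1.0, -0.3, 0.5]
opening: -0.001
grasp_force: 0.0
```

```bash
cat > gap.py <<'E'
from ins import *
import sys
# visible pan (bright) length along the axis between plate and strip, side view
s=snapshot("side");cv2.imwrite("pics/x.png",s["color"][:,:,::-1])
g=cv2.cvtColor(s["color"],cv2.COLOR_RGB2GRAY)
M=np.array([.5165,.1505]);u=np.array([-.108,.994]);v=np.array([-.994,-.108])
for lat in(-30,-15,15+7,37,52):
    out=[]
    for a in range(-70,6,3):
        P=M+u*a*1e-3+v*lat*1e-3; x,y=proj(s,[[P[0],P[1],.044]])[0]; out.append(int(g[int(round(y)),int(round(x))]))
    print(lat,out)
E
python3 gap.py
```

```text
19.55 [0.5159 0.0852 0.014 ] trayyaw 96.21 F [ 1.04 -0.34  0.47] M [ 0.01 -0.07  0.01] open -0.001
-30 [69, 69, 68, 69, 68, 63, 46, 47, 47, 44, 46, 46, 46, 46, 45, 46, 44, 44, 42, 46, 44, 44, 45, 46, 47, 45]
-15 [68, 67, 66, 55, 46, 45, 45, 47, 47, 45, 46, 44, 46, 44, 47, 44, 45, 44, 43, 43, 46, 45, 46, 45, 45, 46]
22 [45, 44, 47, 46, 43, 41, 41, 42, 43, 44, 45, 44, 43, 42, 43, 45, 45, 43, 42, 45, 58, 58, 66, 103, 108, 110]
37 [42, 39, 35, 44, 39, 35, 49, 42, 36, 48, 38, 32, 33, 32, 33, 32, 32, 32, 32, 40, 125, 164, 179, 143, 121, 152]
52 [64, 63, 65, 65, 65, 64, 65, 66, 65, 65, 44, 35, 34, 34, 32, 34, 33, 33, 33, 35, 103, 175, 175, 145, 123, 158]
```

The plate's back has moved from about −22 to about −11 mm, so the push is working. I'll continue toward home.

Call:
{"method": "apply_moves", "body": {
  "motion": [
    {"grip": 0,"slide": [-0.3,2.5,0],"yaw": 0},
    {"grip": 0,"slide": [-0.5,5,0],"yaw": 0},
    {"grip": 0,"slide": [-0.7,7,0],"yaw": 0},
    {"grip": 0,"slide": [-0.7,7,0],"yaw": 0}
  ]
}}

```text
clock: 20.0
tcp_pos: [0.5152, 0.0923, 0.014]
ee_rot: [-0.0, 0.668, 0.744, 0.0]
wrist_force: [0.5, 0.1, 0.7]
opening: -0.0
grasp_force: 0.0
```

```bash
python3 gap.py
```

```text
20.0 [0.5152 0.0923 0.014 ] trayyaw 96.22 F [0.5  0.07 0.67] M [-0.01 -0.01  0.02] open -0.0
-30 [70, 69, 69, 69, 67, 68, 68, 67, 52, 45, 48, 45, 44, 46, 46, 45, 44, 44, 45, 47, 44, 44, 45, 44, 45, 45]
-15 [66, 66, 66, 66, 66, 58, 44, 43, 46, 47, 47, 48, 42, 45, 44, 44, 42, 45, 43, 43, 45, 46, 44, 45, 43, 45]
22 [49, 46, 48, 45, 46, 46, 44, 45, 40, 44, 43, 40, 44, 41, 44, 46, 44, 43, 44, 44, 44, 44, 45, 62, 57, 77]
37 [60, 45, 34, 43, 37, 37, 48, 41, 37, 47, 42, 37, 43, 31, 31, 32, 32, 31, 32, 33, 33, 33, 63, 91, 122, 152]
52 [64, 63, 64, 64, 64, 65, 63, 65, 64, 64, 65, 67, 59, 33, 32, 34, 34, 32, 32, 32, 34, 39, 39, 92, 123, 156]
```

Call:
{"method": "apply_moves", "body": {
  "motion": [
    {"grip": 0,"slide": [-0.1,1.5,0],"yaw": 0},
    {"grip": 0,"slide": [-0.3,3,0],"yaw": 0},
    {"grip": 0,"slide": [-0.3,3,0],"yaw": 0}
  ]
}}

```text
clock: 20.35
tcp_pos: [0.5149, 0.0951, 0.014]
ee_rot: [-0.0, 0.668, 0.744, 0.0]
wrist_force: [0.2, -0.2, -0.3]
opening: -0.001
grasp_force: 0.2
```

Call:
{"method": "apply_moves", "body": {
  "motion": [
    {"grip": 0,"slide": [-0.1,1,0],"yaw": 0},
    {"grip": 0,"slide": [-0.1,1,0],"yaw": 0}
  ]
}}

```text
clock: 20.55
tcp_pos: [0.515, 0.0958, 0.0141]
ee_rot: [0.0, 0.668, 0.744, 0.0]
wrist_force: [0.7, -1.3, -0.4]
opening: 0.002
grasp_force: 0.5
```

```bash
python3 gap.py
```

```text
20.55 [0.515  0.0958 0.0141] trayyaw 96.19 F [ 0.71 -1.27 -0.43] M [-0.19 -0.1   0.04] open 0.002
-30 [69, 69, 68, 69, 68, 69, 69, 66, 66, 61, 48, 46, 45, 46, 47, 46, 48, 48, 45, 43, 46, 43, 39, 44, 44, 45]
-15 [66, 67, 66, 67, 68, 67, 63, 45, 47, 45, 45, 47, 47, 43, 45, 45, 45, 46, 45, 45, 42, 44, 45, 44, 43, 44]
22 [127, 47, 47, 45, 44, 45, 45, 45, 42, 43, 44, 44, 44, 40, 43, 43, 40, 43, 46, 46, 43, 43, 44, 45, 51, 60]
37 [62, 58, 38, 47, 41, 37, 49, 42, 37, 47, 39, 35, 49, 37, 32, 34, 30, 30, 34, 34, 34, 33, 35, 40, 123, 151]
52 [65, 63, 64, 64, 64, 65, 64, 64, 65, 64, 65, 65, 66, 43, 35, 33, 34, 33, 34, 32, 33, 32, 32, 39, 122, 157]
```

Call:
{"method": "apply_moves", "body": {
  "motion": [
    {"grip": 0,"slide": [-0.1,1,0],"yaw": 0},
    {"grip": 0,"slide": [-0.1,1,0],"yaw": 0}
  ]
}}

```text
clock: 20.8
tcp_pos: [0.515, 0.0959, 0.0141]
ee_rot: [0.001, 0.668, 0.744, -0.0]
wrist_force: [0.4, -3.7, -0.6]
opening: 0.001
grasp_force: 1.9
```

Call:
{"method": "apply_moves", "body": {
  "motion": [
    {"grip": 0,"slide": [-0.1,1,0],"yaw": 0},
    {"grip": 0,"slide": [-0.1,1,0],"yaw": 0}
  ]
}}

```text
clock: 21.0
tcp_pos: [0.515, 0.096, 0.0141]
ee_rot: [0.001, 0.668, 0.744, -0.0]
wrist_force: [1.4, -5.4, 0.4]
opening: 0.002
grasp_force: 3.0
```

```bash
python3 gap.py
```

```text
21.0 [0.515  0.096  0.0141] trayyaw 96.11 F [ 1.36 -5.39  0.36] M [-1.28 -0.25  0.  ] open 0.002
-30 [70, 70, 69, 69, 67, 68, 69, 68, 66, 62, 46, 45, 46, 45, 48, 48, 46, 46, 45, 46, 43, 42, 43, 45, 43, 46]
-15 [66, 68, 66, 66, 67, 67, 62, 45, 48, 46, 46, 46, 47, 43, 44, 45, 44, 45, 44, 44, 43, 45, 45, 46, 43, 44]
22 [128, 50, 47, 46, 43, 41, 46, 42, 41, 42, 44, 41, 43, 40, 42, 42, 41, 44, 45, 42, 45, 45, 45, 45, 50, 60]
37 [61, 58, 40, 48, 41, 37, 49, 40, 34, 46, 39, 35, 46, 37, 35, 33, 31, 32, 32, 34, 33, 35, 35, 38, 121, 152]
52 [64, 64, 64, 64, 65, 65, 64, 65, 64, 66, 65, 66, 64, 43, 35, 34, 33, 34, 30, 32, 33, 34, 34, 42, 123, 158]
```

Call:
{"method": "apply_moves", "body": {
  "motion": [
    {"grip": 0,"slide": [-0.1,1,0],"yaw": 0},
    {"grip": 0,"slide": [-0.2,2,0],"yaw": 0},
    {"grip": 0,"slide": [-0.3,3,0],"yaw": 0},
    {"grip": 0,"slide": [-0.3,3,0],"yaw": 0}
  ]
}}

```text
clock: 21.45
tcp_pos: [0.515, 0.0959, 0.0141]
ee_rot: [0.003, 0.669, 0.743, -0.001]
wrist_force: [1.8, -11.8, -1.0]
opening: 0.002
grasp_force: 6.0
```

```bash
python3 ins.py
```

```text
21.45 [0.515  0.0959 0.0141] trayyaw 96.0 F [  1.84 -11.79  -1.03] M [-2.44 -0.39 -0.02] open 0.002
```

It has seated firmly against a hard stop at 12 N. I'll retreat clear and check.

Call:
{"method": "apply_moves", "body": {
  "motion": [
    {"grip": 0,"slide": [0.5,-5,0],"yaw": 0},
    {"grip": 0,"slide": [2,-20,0],"yaw": 0},
    {"grip": 0,"slide": [5,-50,5],"yaw": 0},
    {"grip": 0,"slide": [9,-90,40],"yaw": 0},
    {"grip": 0,"slide": [12,-130,80],"yaw": 0},
    {"grip": 0,"slide": [16,-170,110],"yaw": 0},
    {"grip": 0,"slide": [20,-210,140],"yaw": 0},
    {"grip": 0,"slide": [20,-250,150],"yaw": 0},
    {"grip": 0,"slide": [20,-290,150],"yaw": 0},
    {"grip": 0,"slide": [20,-290,150],"yaw": 0}
  ]
}}

```text
clock: 22.45
tcp_pos: [0.5331, -0.1966, 0.1657]
ee_rot: [0.002, 0.672, 0.741, -0.0]
wrist_force: [0.2, -0.0, -0.6]
opening: 0.001
grasp_force: 0.0
```

Run:
```python
from ins import *
e=pickle.load(open("s0.pkl","rb"))
d={n:snapshot(n) for n in("side","top")};pickle.dump(d,open("s9.pkl","wb"))
g={n:cv2.cvtColor(d[n]["color"],cv2.COLOR_RGB2GRAY).astype(int) for n in d}
g0={n:cv2.cvtColor(e[n]["color"],cv2.COLOR_RGB2GRAY).astype(int) for n in d}
print("toaster diff side",np.abs(g["side"]-g0["side"])[110:195,150:285].mean(),"top",np.abs(g["top"]-g0["top"])[200:295,120:255].mean())
# top: per row, column of plate outer (right) edge -> counter
print("top rows (strip line col 0.1069v+236.25):")
for v in range(212,284,4):
    c=int(.1069*v+236.25); print(v,c,g["top"][v,c-4:c+9].tolist())
# side: vertical slices through strip/plate
for u in range(228,304,8): 
    r=int(-.6022*u+378); print(u,r,g["side"][r-4:r+24,u].tolist())
```

```text
22.45 [ 0.5331 -0.1966  0.1657] trayyaw 95.62 F [ 0.2  -0.   -0.64] M [-0.02 -0.01 -0.01] open 0.001
toaster diff side 2.5319389978213507 top 6.693021442495127
top rows (strip line col 0.1069v+236.25):
212 258 [22, 29, 38, 44, 56, 65, 69, 69, 70, 68, 70, 67, 70]
216 259 [20, 21, 41, 71, 84, 78, 69, 69, 68, 68, 69, 69, 70]
220 259 [21, 23, 30, 72, 108, 95, 64, 64, 72, 72, 73, 74, 73]
224 260 [22, 25, 56, 94, 89, 60, 54, 64, 69, 70, 71, 69, 70]
228 260 [22, 20, 36, 72, 97, 83, 57, 62, 70, 71, 73, 72, 71]
232 261 [23, 28, 71, 115, 104, 65, 59, 70, 73, 74, 74, 72, 73]
236 261 [23, 22, 42, 78, 94, 76, 55, 61, 67, 68, 67, 68, 68]
240 261 [20, 19, 26, 76, 122, 108, 65, 59, 68, 70, 70, 69, 70]
244 262 [20, 25, 51, 87, 91, 66, 43, 43, 52, 57, 51, 51, 57]
248 262 [18, 21, 26, 69, 108, 97, 57, 38, 52, 71, 63, 58, 73]
252 263 [21, 23, 58, 97, 93, 62, 41, 47, 59, 55, 47, 51, 52]
256 263 [23, 21, 35, 73, 102, 86, 57, 57, 65, 67, 68, 68, 68]
260 264 [20, 27, 64, 105, 94, 59, 54, 65, 68, 68, 68, 69, 68]
264 264 [18, 24, 41, 77, 94, 76, 57, 64, 73, 74, 73, 74, 73]
268 264 [22, 20, 28, 76, 121, 108, 6
[... 765 characters left out ...]
34, 34, 32, 31, 33, 32, 34, 33, 55, 63, 62, 63, 63, 64, 65, 66, 62]
268 216 [34, 34, 35, 85, 142, 157, 89, 40, 34, 32, 34, 80, 55, 35, 81, 71, 43, 55, 68, 43, 35, 35, 35, 33, 34, 32, 31, 34]
276 211 [32, 37, 35, 37, 138, 158, 115, 56, 34, 36, 36, 33, 35, 34, 37, 34, 33, 33, 34, 43, 56, 67, 49, 37, 36, 34, 34, 33]
284 206 [36, 37, 36, 39, 143, 159, 123, 62, 37, 36, 35, 34, 34, 33, 36, 34, 36, 35, 35, 59, 65, 67, 66, 66, 66, 68, 69, 68]
292 202 [84, 51, 40, 41, 46, 54, 47, 41, 39, 36, 38, 36, 36, 36, 37, 36, 36, 43, 57, 64, 66, 66, 69, 69, 70, 70, 68, 66]
300 197 [107, 109, 109, 109, 108, 109, 108, 109, 110, 110, 109, 108, 106, 104, 102, 101, 101, 100, 103, 103, 99, 76, 67, 69, 67, 65, 66, 65]
```

Run:
```python
from ins import *
d=pickle.load(open("s9.pkl","rb"))
M=np.array([.5165,.1505]);u=np.array([-.1080,.9942]);v=np.array([-.9942,-.108])
g={n:cv2.GaussianBlur(cv2.cvtColor(d[n]["color"],cv2.COLOR_RGB2GRAY),(0,0),.6).astype(np.float32) for n in d}
from scipy.ndimage import map_coordinates as mc
A=np.arange(-14,6,.25)
for n,z,lats in(("top",.044,(-65,-55,-40,-28,28,40,55,70,80)),("side",.014,(-65,-55,-40,-28,35,45,55,70,80))):
    for l in lats:
        X=[[*(M+u*a*1e-3+v*l*1e-3),z] for a in A];p=proj(d[n],X);q=mc(g[n],[p[:,1],p[:,0]],order=1)
        k=np.where(q<(np.median(q[:12])+36)/2 if n=="side" else q<64)[0];print(n,l,"front edge depth",A[k[0]] if len(k) else None,q[::6].astype(int).tolist())
```

```text
22.55 [ 0.5337 -0.19    0.164 ] trayyaw 96.05 F [-0.22  0.68 -0.07] M [ 0.04 -0.01 -0.01] open 0.001
top -65 front edge depth -5.0 [73, 72, 72, 72, 70, 67, 63, 66, 71, 86, 96, 100, 87, 67]
top -55 front edge depth -7.25 [70, 69, 69, 68, 65, 61, 58, 58, 63, 71, 81, 81, 77, 60]
top -40 front edge depth -5.0 [73, 73, 72, 71, 69, 67, 63, 67, 74, 92, 103, 107, 93, 72]
top -28 front edge depth -7.5 [68, 67, 67, 66, 64, 61, 60, 58, 67, 75, 84, 83, 75, 59]
top 28 front edge depth -6.75 [68, 68, 68, 67, 65, 62, 60, 64, 73, 88, 96, 100, 82, 62]
top 40 front edge depth -6.75 [70, 69, 69, 68, 65, 63, 59, 58, 64, 73, 83, 81, 75, 58]
top 55 front edge depth -5.0 [73, 73, 72, 72, 70, 67, 63, 67, 75, 93, 103, 108, 90, 69]
top 70 front edge depth -7.25 [68, 69, 69, 67, 65, 61, 59, 59, 68, 78, 84, 82, 71, 54]
top 80 front edge depth -6.75 [69, 69, 69, 68, 66, 62, 55, 48, 42, 40, 38, 37, 35, 32]
side -65 front edge depth -1.5 [68, 67, 67, 68, 67, 66, 63, 60, 54, 46, 39, 35, 34, 33]
side -55 front edge depth -2.0 [68, 68, 67, 67, 67, 67, 64, 59, 51, 43, 38, 35, 34, 34]
side -40 front edge depth -1.75 [66, 66, 66, 66, 66, 65, 62, 58, 51, 44, 37, 34, 33, 33]
side -28 front edge depth -2.75 [63, 63, 63, 64, 64, 63, 59, 52, 45, 39, 36, 35, 34, 33]
side 35 front edge depth -1.5 [65, 65, 65, 65, 65, 65, 62, 58, 53, 45, 39, 34, 33, 33]
side 45 front edge depth -2.0 [64, 64, 65, 64, 64, 63, 61, 56, 49, 43, 38, 35, 33, 32]
side 55 front edge depth -2.25 [69, 69, 69, 68, 68, 67, 64, 59, 51, 43, 37, 35, 33, 33]
side 70 front edge depth -2.25 [64, 64, 64, 64, 63, 63, 60, 55, 48, 42, 38, 34, 33, 32]
side 80 front edge depth -1.75 [64, 64, 64, 64, 63, 62, 61, 56, 50, 43, 37, 34, 34, 33]
```

```bash
python3 -c "
from bench import env
print(env.job_done())"
```

```text
the job is handed in; nothing more can be done
None
```

The crumb tray is back in its bay with the front plate against the toaster's end and square to it across the width. The tray is released, the toaster was not shoved (about 12 N at most), and the job was handed in at about 22.5 s; I checked the fit only by measurement on the final images, not by eye.

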